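# Stop the microcentrifuge, release its lid and hold it open

## Task

The spin is done: on the microcentrifuge's sloping front panel press the square STOP key fully in and let it up, then the wide oblong LID key in the same way, so that the lid pops up a crack; leave the round START key alone. Then raise the lid to 60 degrees from shut (5 either way is fine) and finish while holding it there for a colleague who will take out the tubes: its stay is missing and it would fall shut, and nothing but the robot may carry it. Do not shift the reagent bottle, the vial rack or the beaker standing round the machine.

Things in the scene. Friction and masses are not known exactly. Their poses are not given: they have to be found in the camera images.
- stop_key_top (a point): Centre of the top of the STOP key: white, square, 20 x 20 mm, dark square on it, middle of three keys in a row on the sloping front panel, 9 mm proud of it. Site z points straight out of the panel (29 deg from vertical, leaning to the machine's front); press along -z, 6 mm to the stop, spring 1.2 N rising to 4 N. Site y runs along the row, to the left as the robot sees it.
- stop_key (a joint): How far the STOP key is pressed in, m: 0 out, 0.006 at its stop; it springs back.
- lid_key_top (a point): Centre of the top of the LID key, 60 mm right of the STOP key (-y of the point): a white oblong key, 36 mm along the row and 18 mm up the slope, with a dark triangle over a bar. Axes, height, travel and spring as for the STOP key; the latch adds up to 1 N. Pressed in more than 4 mm it draws back the lid's latch bolt.
- lid_key (a joint): How far the LID key is pressed in, m: 0 out, 0.006 at its stop; it springs back.
- start_key (a joint): How far the START key is pressed in, m. Round key, 20 mm across, 54 mm left of the STOP key (+y of its point), otherwise like it. To be left alone.
- lid (a joint): Opening angle of the lid, rad: 0 shut and latched; about 0.085 when the latch has let go and two spring pins have popped it up; 1.047 is 60 deg; end stop 1.9. Latched, it cannot be lifted. The lid weighs about 0.45 kg and falls back towards shut from any angle short of upright; lifting it at the lip takes about 2 N.
- lid_hinge (a point): Point on the lid's hinge line at the middle of the machine's width, fixed to the machine, 142 mm above the bench. Site y lies along the hinge line, x points to the machine's rear (away from the keys), z up. The lid opens by a turn about +y: its front edge swings up and back.
- lid_lip (a point): Centre of the rounded edge of the grip lip on the lid's front; turns with the lid. This edge is a bar 16 mm in diameter and 90 mm long, parallel to the hinge line, 218 mm from it, joined to the lid along its whole length by a 5 mm thick web that leans forward 30 deg from vertical with the lid shut; the lid's top lies 21 mm below the bar's centre. Site y along the bar, x from lip to hinge, z out of the lid's top.
- centrifuge: The microcentrifuge, a white bench machine fixed to the bench, 230 mm wide, 325 mm deep, 158 mm high (187 mm at the lip) with the lid shut. Origin on the bench; front face 175 mm towards -x (roughly facing the robot), rear face 150 mm towards +x. z up. The lid is a 20 mm thick shell, 220 mm wide, with a round window.
- reagent_bottle: Amber reagent bottle, loose, 72 mm across, 175 mm high, right of the machine, near its rear; origin at the centre of its underside. Bystander.
- vial_rack: White rack with six capped vials, loose, 75 x 115 mm, 66 mm high, left of the machine as the robot sees it; origin at the centre of its underside. Bystander.
- beaker: Glass beaker, loose, 68 mm across, 92 mm high, right of the machine near its front, as the robot sees it; origin at the centre of its underside. Bystander.

How it is judged:
By the outcome, as a careful person would: the job done as asked, in the order asked, and still so for the second after the job is handed in, while the arm keeps its last pose, push and grip.
It also fails if it takes over 45 s, if anything falls off the work surface, if the arm or the gripper's body presses on something with over 40 N, if the wrist force passes 120 N, or if a joint passes its speed limit or range.

## Robot

A 6-joint arm with a two-finger parallel gripper is mounted at the origin on the work surface. World frame = base frame: x ahead of the robot, y to its left, z up, the work surface at z = 0. Lengths are in m, angles in rad, forces in N, time in s.
With the tool pointing down it reaches from about 0.25 to 0.725 m from the base axis. Payload 4 kg.
Tool frame: the origin (TCP) lies between the finger pads; the fingertips stand 17 mm ahead of it and the grasp point (between the pads) lies 2 mm behind it; z points along the fingers, y is the direction in which the jaws open and shut (so a half turn about z gives the same grasp; the last joint's range is limited). The gripper opens to 85 mm and grips with 20 to 120 N. Pads are 22 mm wide; open, the fingers measure 114 mm over their backs; the gripper's body (76 mm by 85 mm) begins 54 mm behind the grasp point. The pads swing forward as they close: fully open they stand 13 mm farther back than shut.
Start: joints at [1.234, 0.241, 0.005, 1.335, 0, 1.571], TCP at [0.165, 0.472, 0.248] pointing down, gripper open.
Joint ranges: [-2.72, 2.72], [-1.05, 1.87], [-1.09, 1.28], [-1.99, 2.15], [-1.42, 1.44], [-3.14, 3.14]. Speed limits (rad/s): [2.79, 2.79, 3.14, 3.14, 3.14, 3.14].

## Interface

Orientations are given as a unit quaternion [x, y, z, w].
In Python, from workcell import readout, viewer, order gives the robot as it stands. The module is installed in compiled form; this text tells all that it offers.
- The arm moves only by the shell command python3 -m crank 'ROWS'. ROWS is text: rows parted by semicolons, each of 7 numbers parted by spaces: the shift along the tool's x, y, z in m, then the turn, a rotation vector about the tool's x, y, z in rad, then the gripper's target within -1 to 1 (shut at 1, half-way at 0, fully open at -1). A call has 1 to 20 rows; each row shifts and turns the pose as measured when the row begins, along the tool's axes as they then stand; what a row does not reach is not made up. A row lasts 1/12 s, in which the tool goes at most 41.7 mm and 7.16 degrees, less where a joint would pass 70% of its speed; a pose out of reach is approached as far as the arm can. A call with a gripper value outside its range is refused whole. The fingers move at their own pace and stop on an object; the grip force is fixed at half the most. Time passes only in rows, so rows that do not move let the fingers close. It gives the time, the measured TCP pose, the force and the opening at its end, in the units of the state.
- readout.get_obs(): the state, without advancing time (a new reading comes with each control period).
- viewer.camera(name): name is "scene" or "top" or "wrist"; returns the picture (480x640x3 uint8, red, green, blue); there is no depth.
- viewer.calibration(name): a dict with "fx", "fy", "cx", "cy" (pixels), "eye" and "rotation" of the camera in the world. Camera axes: x right, y down, z forward; pixel columns grow to the right and rows downward; lengths in m; the calibration is good to about 2 mm. The wrist camera is an equidistant fisheye: a pixel r from the principal point sees the ray r / f radians off the axis. A picture is of the moment at which its call begins: read the wrist's pose just before it. calibration takes no time and is no camera call; for the wrist camera it gives the pose at the moment of the call.
- order.job_done(): hands the job in, once; it reports no verdict.
The state is a dict: "clock": time; "joint_pos": joint angles; "joint_vel": joint speeds; "tau": joint torques, N m; "eef_pos": TCP position; "tool_rot": TCP orientation; "ft_force": force on the tool from outside, world axes, zero at the start; "ft_torque": the same for the moment, N m; "grip_width": finger opening in m.
Only numpy, scipy, OpenCV 4.12 (cv2) and the standard library are available. Lean on these libraries where they do the work, as an engineer would, in place of code of your own. Each camera call takes 0.05 s, during which the arm holds its last target. There are 200 camera calls.

## Working session

There is one attempt and no reset: what is moved stays moved. The work goes in short steps, Python scripts to look and compute and a shell command to move; the robot and the scene stay as the last step left them, time stands still between calls to the robot, and variables do not carry over. Pictures are saved under pics/ and viewed, about 8 in all and at most 12, crops included, and the job is handed in when it is done.

```bash
mkdir -p pics
python3 - <<'E'
from workcell import readout, viewer
import cv2
o=readout.get_obs();print(o)
for n in("scene","top"):
    c=viewer.calibration(n);print(n,c)
    cv2.imwrite(f"pics/{n}0.png",viewer.camera(n)[:,:,::-1])
E
```

```text
{'clock': 0.0, 'joint_pos': array([1.23400307e+00, 2.41404235e-01, 3.71946943e-03, 1.33520192e+00,
       1.11184998e-05, 1.57080624e+00]), 'joint_vel': array([ 0.00089595,  0.00042285, -0.00117706,  0.00026225, -0.00012614,
       -0.00019858]), 'tau': array([ 4.84125303e-04, -3.72318649e+01,  2.52407598e+01,  1.71703252e-02,
        1.28664656e-04,  7.20194805e-06]), 'eef_pos': array([0.16502985, 0.47134445, 0.24741548]), 'tool_rot': array([ 1.67606671e-01,  9.85853392e-01, -1.02946268e-03, -1.80649268e-04]), 'ft_force': array([-0.22078733, -0.58890106,  0.13654242]), 'ft_torque': array([ 0.01948488,  0.00988429, -0.00243295]), 'grip_width': 0.0855388855757682}
scene {'fx': 533.7422996716178, 'fy': 533.7422996716178, 'cx': 320.57384199130036, 'cy': 242.93429286439286, 'eye': array([ 1.09764676, -0.45401959,  0.84521939]), 'rotation': array([ 0.85678909,  0.36139069, -0.13861633, -0.34072678])}
top {'fx': 551.5950765348197, 'fy': 551.5950765348197, 'cx': 309.96590531183557, 'cy': 238.23957775843974, 'eye': array([0.35431656, 0.0333986 , 1.23091774]), 'rotation': array([ 0.74421478, -0.65894366,  0.0740561 , -0.08033252])}
```

View pics/top0.png

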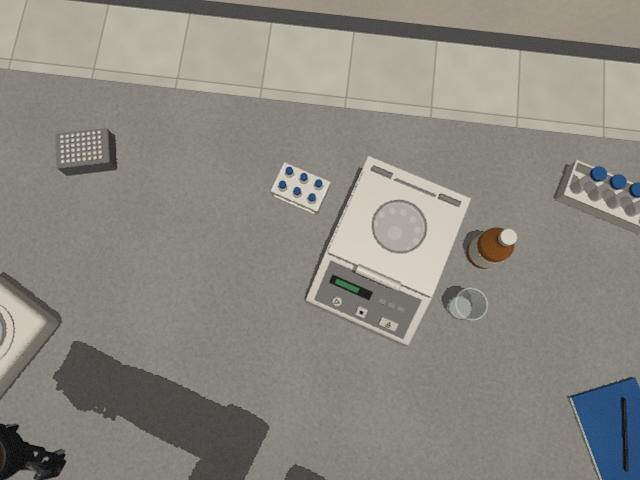

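View pics/scene0.png

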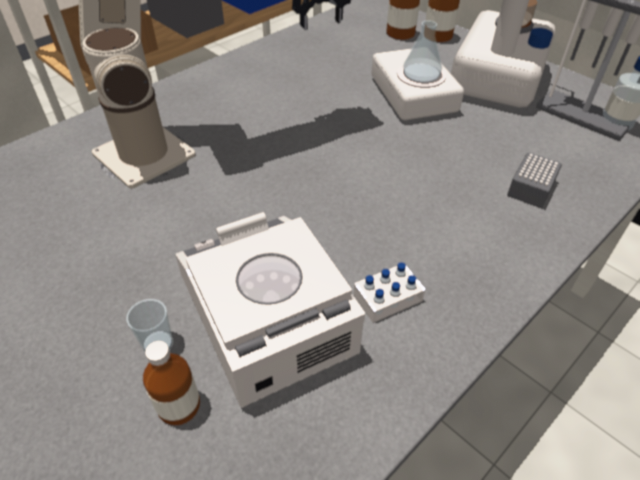

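The top view shows START at about (337,302), STOP (361,312), LID (388,324), and the lip bar from (358,268) to (399,287). The rack is to the left, with the bottle and beaker to the right. The scene view shows the machine from behind, with the keys hidden.

```bash
cat > h.py <<'E'
import numpy as np, cv2
from scipy.spatial.transform import Rotation as R
from workcell import readout, viewer
def ray(cal,u,v,fish=False):
    x=np.array([(u-cal['cx'])/cal['fx'],(v-cal['cy'])/cal['fy']])
    if fish:
        r=np.linalg.norm(x); d=np.r_[x/r*np.sin(r),np.cos(r)]
    else: d=np.r_[x,1]
    d=R.from_quat(cal['rotation']).apply(d); return d/np.linalg.norm(d)
def at_z(cal,u,v,z,fish=False):
    d=ray(cal,u,v,fish); return cal['eye']+d*(z-cal['eye'][2])/d[2]
def proj(cal,p,fish=False):
    q=R.from_quat(cal['rotation']).inv().apply(np.asarray(p)-cal['eye'])
    if fish:
        s=np.hypot(q[...,0],q[...,1]); k=np.arctan2(s,q[...,2])/s
        return np.stack([cal['cx']+cal['fx']*q[...,0]*k,cal['cy']+cal['fy']*q[...,1]*k],-1)
    return np.stack([cal['cx']+cal['fx']*q[...,0]/q[...,2],cal['cy']+cal['fy']*q[...,1]/q[...,2]],-1)
def snap(name,fn,crop=None,s=1):
    o=readout.get_obs(); c=viewer.calibration(name); im=viewer.camera(name)[:,:,::-1]
    if crop: a,b,w,h=crop; im=im[b:b+h,a:a+w]
    if s!=1: im=cv2.resize(im,None,fx=s,fy=s,interpolation=cv2.INTER_CUBIC)
    cv2.imwrite('pics/'+fn,im); return o,c
E
python3 - <<'E'
from h import *
np.set_printoptions(precision=4,suppress=True)
c=viewer.calibration('top')
im=cv2.imread('pics/top0.png')[145:355,290:500]
cv2.imwrite('pics/top0c.png',cv2.resize(im,None,fx=2.85,fy=2.85,interpolation=cv2.INTER_CUBIC))
for n,u,v,z in [('start',337,302,.11),('stop',361,312,.11),('lid',388,324,.11),('lipL',358,268,.179),('lipR',399,287,.179),('lidrL',370,157,.158),('lidrR',469,199,.158),('beaker',460,308,0),('bottle',480,257,0),('rack',300,190,.04)]: print(n,at_z(c,u,v,z))
w=viewer.calibration('wrist');o=readout.get_obs();r=R.from_quat(o['tool_rot'])
print(w,r.inv().apply(w['eye']-o['eef_pos']),(r.inv()*R.from_quat(w['rotation'])).as_matrix(),r.as_matrix())
E
```

```text
start [ 0.4775 -0.0118  0.11  ]
stop [ 0.4633 -0.0623  0.11  ]
lid [ 0.446  -0.1187  0.11  ]
lipL [ 0.54   -0.0421  0.179 ]
lipR [ 0.5129 -0.1239  0.179 ]
lidrL [ 0.7772 -0.0446  0.158 ]
lidrR [ 0.7119 -0.2527  0.158 ]
beaker [ 0.5095 -0.2896  0.    ]
bottle [ 0.6304 -0.3276  0.    ]
rack [0.7259 0.096  0.04  ]
{'fx': 371.64829954431775, 'fy': 371.64829954431775, 'cx': 320.1622665645687, 'cy': 244.86237782752661, 'eye': array([0.0879, 0.4979, 0.3726]), 'rotation': array([0.8048, 0.5709, 0.093 , 0.1329])} [ 0.0816 -0.0007 -0.1251] [[-0.0004 -0.9474 -0.3201]
 [ 1.     -0.0003 -0.0003]
 [ 0.0002 -0.3201  0.9474]] [[-0.9438  0.3305 -0.0006]
 [ 0.3305  0.9438 -0.0018]
 [-0.     -0.0019 -1.    ]]
```

View pics/top0c.png

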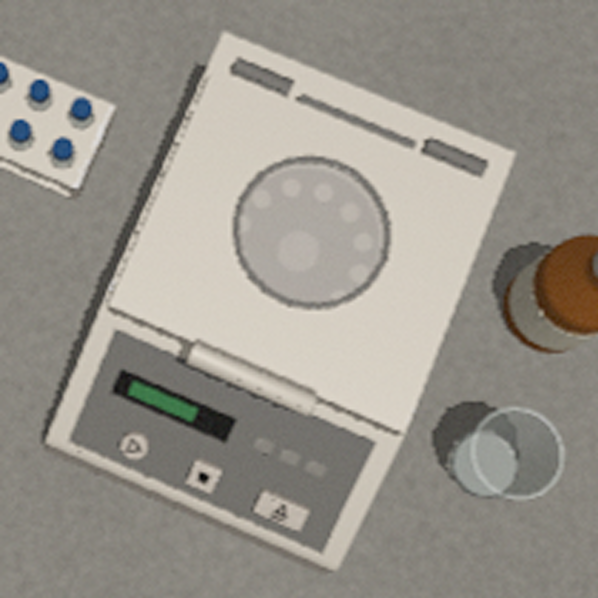

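The crop puts the STOP key's dark square at crop (204,478), LID at (280,511) and the bar from (190,350) to (315,400). Next I move over the panel, closing the fingers, for a wrist view.

```bash
python3 -m crank '-0.04 -0.0014 -0.0065 0 0 0.095 1;-0.04 -0.0014 -0.0065 0 0 0.095 1;-0.04 -0.0014 -0.0065 0 0 0.095 1;-0.04 -0.0014 -0.0065 0 0 0.095 1;-0.04 -0.0014 -0.0065 0 0 0.095 1;-0.04 -0.0014 -0.0065 0 0 0.095 1;-0.04 -0.0014 -0.0065 0 0 0.095 1;-0.04 -0.0014 -0.0065 0 0 0.095 1;-0.04 -0.0014 -0.0065 0 0 0.095 1;-0.04 -0.0014 -0.0065 0 0 0.095 1;-0.04 -0.0014 -0.0065 0 0 0.095 1;-0.04 -0.0014 -0.0065 0 0 0.095 1;-0.04 -0.0014 -0.0065 0 0 0.095 1;-0.04 -0.0014 -0.0065 0 0 0.095 1;-0.04 -0.0014 -0.0065 0 0 0.095 1;-0.04 -0.0014 -0.0065 0 0 0.095 1;0 0 0 0 0 0 1'
python3 - <<'E'
from h import *
o,c=snap('wrist','w1.png');print(o['eef_pos'],o['joint_pos'],R.from_quat(o['tool_rot']).as_matrix(),c)
import pickle;pickle.dump(c,open('w1.pkl','wb'))
E
```

```text
clock: 1.52
eef_pos: [0.4293, -0.0592, 0.3462]
tool_rot: [0.82, 0.572, -0.01, 0.001]
ft_force: [-0.1, 1.2, 0.6]
grip_width: -0.0001
[ 0.42929923 -0.05915241  0.34622636] [-0.12665357  0.09539235  0.08083247  1.56945511 -0.01553841  1.79644372] [[ 0.34482553  0.93854576 -0.01507348]
 [ 0.93849227 -0.34502661 -0.01374386]
 [-0.0181     -0.00940711 -0.99979193]] {'fx': 371.64829954431775, 'fy': 371.64829954431775, 'cx': 320.1622665645687, 'cy': 244.86237782752661, 'eye': array([0.45985596, 0.01875966, 0.46982307]), 'rotation': array([ 0.97014583, -0.17213453, -0.03408221,  0.16740719])}
```

View pics/w1.png

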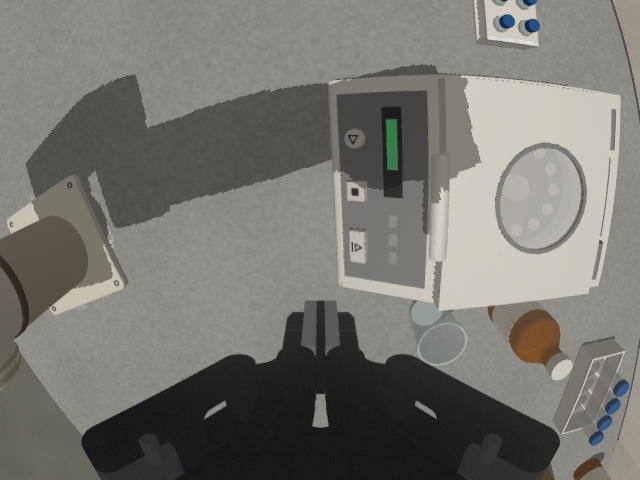

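In the wrist view, START is at (354,139), STOP (357,191), LID (358,246), and the bar ends are near (438,154) and (437,261). I'll fit these together with the top view.

```bash
cat > fit.py <<'E'
from h import *
import pickle
from scipy.optimize import least_squares
np.set_printoptions(precision=4,suppress=True)
T=viewer.calibration('top');W=pickle.load(open('w1.pkl','rb'))
f=lambda u,v:(290+(u)/2.85,145+v/2.85)
top=np.array([f(134,446),f(204,477),f(281,511),f(190,352),f(315,400)])
wr=np.array([(354.5,139),(357,191),(358,246),(438.5,154),(437.5,261)])
def pts(p):
    yw=p[0];Y=np.array([-np.sin(yw),np.cos(yw),0]);s=p[1:4];l=np.array([p[4],p[5],p[6]])
    return np.array([s+.054*Y,s,s-.06*Y,l+.045*Y,l-.045*Y])
def res(p):
    q=pts(p);return np.r_[(proj(T,q)-top).ravel(),(proj(W,q,True)-wr).ravel(),(p[6]-.179)/.001]
s=least_squares(res,[-.29,.463,-.062,.1,.526,-.083,.179]);p=s.x
if __name__=='__main__':
    print(p,np.degrees(p[0]));print(s.fun.round(1))
    yw=p[0];X=np.array([np.cos(yw),np.sin(yw),0]);Y=np.array([-np.sin(yw),np.cos(yw),0])
    d=p[4:7]-p[1:4];print('lip-stop in machine',d@X,d@Y,d[2])
E
python3 fit.py
```

```text
[-0.2847  0.4658 -0.0645  0.0919  0.5254 -0.0822  0.1793] -16.311582709736875
[ 0.1 -0.2 -0.2 -0.7 -0.1 -1.  -0.3  0.3 -0.7  1.8 -0.7  0.4 -0.6  0.3
  0.6 -0.3  1.1  1.3 -0.1 -1.5  0.3]
lip-stop in machine 0.06218100171685464 -0.0003022974018285703 0.0874275188640934
```

```bash
cat > plan.py <<'E'
from fit import *
yw=p[0];X=np.array([np.cos(yw),np.sin(yw),0]);Y=np.array([-np.sin(yw),np.cos(yw),0]);Z=np.array([0,0,1.])
def tool(pitch): # tool z: pitch deg below horizontal heading to machine rear; tool x along machine Y
    a=np.radians(pitch);z=X*np.cos(a)-Z*np.sin(a);return R.from_matrix(np.c_[Y,np.cross(z,Y),z])
def rows(P,Rt,n,P0=None,R0=None):
    """one row, to be repeated n times"""
    o=readout.get_obs();P0=o['eef_pos'] if P0 is None else P0;R0=R.from_quat(o['tool_rot']) if R0 is None else R0
    w=(R0.inv()*Rt).as_rotvec()/n
    M=sum((R0*R.from_rotvec(w*k)).as_matrix() for k in range(n))
    v=np.linalg.solve(M,P-P0);print('n',n,'shift',v.round(4),'turn',w.round(4),'|v|',np.linalg.norm(v).round(4),'deg',np.degrees(np.linalg.norm(w)).round(2))
stop=p[1:4];lidk=stop-.06*Y;lip=p[4:7];n29=-X*np.sin(np.radians(29))+Z*np.cos(np.radians(29))
E
python3 -c "
from plan import *
rows(stop+n29*.037,tool(61),6)"
```

```text
n 6 shift [ 0.0007 -0.0045  0.0371] turn [-0.0861  0.0052 -0.0097] |v| 0.0374 deg 4.98
```

```bash
python3 -m crank '0.0007 -0.0045 0.0371 -0.0861 0.0052 -0.0097 1;0.0007 -0.0045 0.0371 -0.0861 0.0052 -0.0097 1;0.0007 -0.0045 0.0371 -0.0861 0.0052 -0.0097 1;0.0007 -0.0045 0.0371 -0.0861 0.0052 -0.0097 1;0.0007 -0.0045 0.0371 -0.0861 0.0052 -0.0097 1;0.0007 -0.0045 0.035 -0.0861 0.0052 -0.0097 1;0 0 0 0 0 0 1'
python3 -c "
from plan import *
rows(stop+n29*.037,tool(61),1)
snap('top','t2.png',(300,220,160,120),5)
snap('wrist','w2.png')"
```

```text
clock: 2.15
eef_pos: [0.4443, -0.0539, 0.1454]
tool_rot: [0.779, 0.585, 0.136, 0.179]
ft_force: [-2.6, -0.2, -1.6]
grip_width: -0.0001
n 1 shift [-0.0042 -0.0042  0.0215] turn [-0.0537 -0.0033  0.0017] |v| 0.0223 deg 3.08
```

View pics/w2.png

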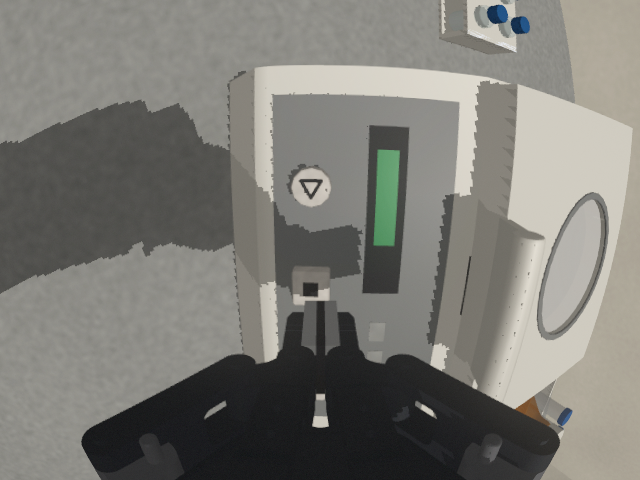

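The STOP key is at about (311,286), partly hidden behind the fingertips at (321,302). START is at (311,187). Next I check the fit against this picture.

```bash
python3 -c "
from plan import *
c=viewer.calibration('wrist')
o=readout.get_obs();print(proj(c,pts(p),True), o['eef_pos'],o['ft_force'])
r=R.from_quat(o['tool_rot']);print('tip',proj(c,o['eef_pos']+r.apply([0,0,.017]),True))
# corners of STOP top
for a,b in((1,1),(1,-1),(-1,1)):
  U=np.cross(Y,n29);print(proj(c,stop+.01*a*Y+.01*b*U,True))
"
```

```text
[[296.3582 188.5545]
 [298.2831 285.4027]
 [300.864  371.3769]
 [514.518  235.443 ]
 [477.4399 400.1267]] [ 0.4507 -0.0547  0.1529] [-0.3249 -0.1159  0.4658]
tip [319.2085 317.4499]
[316.2016 269.0554]
[279.7373 268.3549]
[316.3592 301.8416]
```

The arm was still settling, so I'll re-measure at rest and locate the START key numerically.

```bash
python3 -c "
from plan import *
o,c=snap('wrist','w3.png');o2=readout.get_obs();print(o['eef_pos'],o2['eef_pos'],o2['joint_vel'])
print(proj(c,pts(p),True)[:3])
for f in('w2','w3'):
  im=cv2.imread(f'pics/{f}.png');g=cv2.cvtColor(im,6)[150:320,275:360]
  n,l,s,ct=cv2.connectedComponentsWithStats((g>145).astype(np.uint8))
  print(f,[(s[i],ct[i]+[275,150]) for i in range(1,n) if s[i][4]>100])
rows(stop+n29*.037,tool(61),1)
"
```

```text
[ 0.4507 -0.0547  0.1529] [ 0.4541 -0.0552  0.156 ] [-0.0104 -0.0124  0.0861 -0.0087 -0.0021  0.0007]
[[296.3582 188.5545]
 [298.2831 285.4027]
 [300.864  371.3769]]
w2 [(array([ 17,  18,  39,  40, 891], dtype=int32), array([310.9809, 187.5477])), (array([ 18, 138,  37,  17, 310], dtype=int32), array([311.7839, 297.0452]))]
w3 [(array([  5,  19,  39,  39, 870], dtype=int32), array([298.9264, 188.3437])), (array([  7, 138,  37,  17, 349], dtype=int32), array([299.9914, 297.6103]))]
n 1 shift [-0.0058 -0.018   0.0265] turn [-0.0395 -0.0054 -0.0014] |v| 0.0325 deg 2.29
```

```bash
python3 -m crank '0 0 0 0 0 0 1;0 0 0 0 0 0 1;0 0 0 0 0 0 1;0 0 0 0 0 0 1'
echo 'stop=stop+.001*X;lidk=lidk+.001*X;lip=lip+.001*X' >> plan.py
python3 -c "
from plan import *
o=readout.get_obs();print(o['eef_pos'],o['joint_vel'])
rows(stop+n29*.030,tool(61),1)
"
```

```text
clock: 2.63
eef_pos: [0.4653, -0.055, 0.1678]
tool_rot: [0.777, 0.582, 0.148, 0.188]
ft_force: [0.2, 0.4, 0.9]
grip_width: -0.0002
[ 0.4653 -0.055   0.1678] [ 0.0012 -0.0048  0.0542  0.0201 -0.0005  0.0005]
n 1 shift [-0.0094 -0.0323  0.039 ] turn [-0.023 -0.01  -0.002] |v| 0.0515 deg 1.44
```

```bash
python3 -m crank '-0.0047 -0.0162 0.0195 -0.0115 -0.005 -0.001 1;-0.0047 -0.0162 0.0195 -0.0115 -0.005 -0.001 1;0 0 0 0 0 0 1'
python3 -c "
from plan import *
o=readout.get_obs();print(o['eef_pos'],o['joint_vel'])
rows(stop+n29*.030,tool(61),1)
"
python3 -m crank '0 0 0 0 0 0 1;0 0 0 0 0 0 1'
python3 -c "
from plan import *
o=readout.get_obs();print(o['eef_pos'],o['joint_vel'])
rows(stop+n29*.030,tool(61),1)
"
```

```text
clock: 2.88
eef_pos: [0.4603, -0.0617, 0.1243]
tool_rot: [0.774, 0.579, 0.156, 0.205]
ft_force: [-1.5, 0.7, -0.5]
grip_width: -0.0002
[ 0.4603 -0.0617  0.1243] [ 0.0003 -0.0429  0.1069  0.088   0.0042  0.0027]
n 1 shift [-0.0012 -0.0095  0.0016] turn [ 0.0152 -0.0024 -0.002 ] |v| 0.0098 deg 0.89
clock: 3.05
eef_pos: [0.4615, -0.0619, 0.1257]
tool_rot: [0.774, 0.579, 0.156, 0.205]
ft_force: [-0.8, -0.5, -0.4]
grip_width: -0.0003
[ 0.4615 -0.0619  0.1257] [-0.0027 -0.0076  0.0451  0.0175  0.0021  0.0003]
n 1 shift [-0.0013 -0.0113  0.0022] turn [ 0.0153 -0.0025 -0.0027] |v| 0.0116 deg 0.9
```

```bash
python3 -m crank '-0.0013 -0.012 0.003 0.0153 -0.0025 -0.0027 1;0 -0.001 0 0 0 0 1;0 -0.001 0 0 0 0 1'
python3 -c "
from plan import *
o=readout.get_obs();print(o['eef_pos'],o['joint_vel'])
rows(stop+n29*.017,tool(61),1)
"
```

```text
clock: 3.3
eef_pos: [0.4543, -0.0603, 0.1199]
tool_rot: [0.774, 0.58, 0.152, 0.202]
ft_force: [0.1, 0.6, 0.5]
grip_width: -0.0001
[ 0.4543 -0.0603  0.1199] [ 0.0069 -0.0137 -0.0386  0.0074 -0.0016  0.0056]
n 1 shift [-0.0009 -0.0021  0.0139] turn [ 0.0058 -0.0013 -0.0009] |v| 0.0141 deg 0.34
```

```bash
python3 -m crank '-0.0005 -0.001 0.004 0.003 -0.001 -0.0005 1;-0.0005 -0.001 0.004 0.003 -0.001 -0.0005 1;0 -0.0005 0.003 0 0 0 1;0 0 0 0 0 0 1'
python3 -c "
from plan import *
o=readout.get_obs();print(o['eef_pos'],o['ft_force']@n29)
rows(stop+n29*.017,tool(61),1)
"
```

```text
clock: 3.63
eef_pos: [0.4591, -0.0621, 0.1104]
tool_rot: [0.774, 0.58, 0.151, 0.202]
ft_force: [-1.9, 0.4, 2.8]
grip_width: -0.0001
[ 0.4591 -0.0621  0.1104] 3.4267374798984522
n 1 shift [-0.0004 -0.0019  0.0032] turn [ 0.0037 -0.0005  0.0003] |v| 0.0037 deg 0.21
```

```bash
python3 -m crank '0 -0.001 0.002 0 0 0 1;0 0 0.002 0 0 0 1'
python3 -m crank '0 0 0.003 0 0 0 1'
python3 -m crank '0 0 0.004 0 0 0 1'
python3 -c "
from plan import *
o=readout.get_obs();print(o['ft_force']@n29)
rows(stop+n29*.017,tool(61),1)
"
```

```text
clock: 3.8
eef_pos: [0.46, -0.0624, 0.1089]
tool_rot: [0.774, 0.58, 0.152, 0.203]
ft_force: [-41.5, 10.6, 56.0]
grip_width: -0.0001
clock: 3.88
eef_pos: [0.4601, -0.0624, 0.1086]
tool_rot: [0.774, 0.58, 0.153, 0.203]
ft_force: [-50.4, 13.3, 70.3]
grip_width: 0.0003
clock: 3.97
eef_pos: [0.4603, -0.0625, 0.1083]
tool_rot: [0.773, 0.581, 0.153, 0.204]
ft_force: [-63.1, 14.8, 84.6]
grip_width: -0.0001
105.42191132564756
n 1 shift [-0.0004 -0.002   0.0006] turn [ 0.01   -0.0013  0.0017] |v| 0.0021 deg 0.59
```

STOP bottomed out, with a spring-like 3.4 N followed by a hard stop. I'll back off and go to LID.

```bash
python3 -m crank '0 0 -0.012 0 0 0 1;0 0 -0.012 0 0 0 1;-0.02 0 0 0 0 0 1;-0.02 0 0 0 0 0 1;-0.018 0 0 0 0 0 1;0 0 0 0 0 0 1;0 0 0 0 0 0 1'
python3 -c "
from plan import *
o=readout.get_obs();print(o['ft_force']@n29,o['joint_vel'])
rows(lidk+n29*.029,tool(61),1)
o,c=snap('wrist','w4.png')
print(proj(c,pts(p)+.001*X,True)[:3])
"
```

```text
clock: 4.55
eef_pos: [0.4328, -0.1151, 0.1347]
tool_rot: [0.771, 0.581, 0.157, 0.207]
ft_force: [-0.4, 0.0, -1.4]
grip_width: 0.0004
-1.0992813592349795 [-0.0272 -0.0016 -0.0059 -0.0002 -0.0077 -0.0104]
n 1 shift [-0.0022 -0.005   0.0172] turn [ 0.0197 -0.0051  0.005 ] |v| 0.0181 deg 1.2
[[308.2403  59.2236]
 [308.0178 175.1528]
 [308.5999 293.0932]]
```

View pics/w4.png

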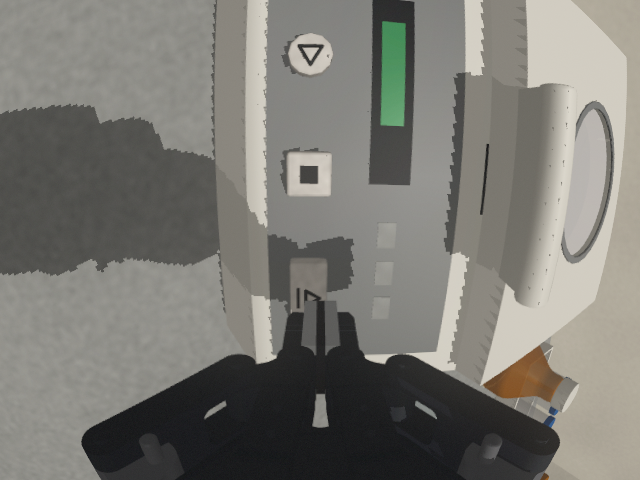

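STOP is up again at (309,174), where I predicted it, START (311,54) is untouched, and the LID key shows at (309,285) under the tips. Now the press on LID.

```bash
python3 -m crank '-0.002 -0.005 0.009 0.018 -0.005 0.005 1;0 0 0.007 0 0 0 1;0 0 0 0 0 0 1'
python3 -c "
from plan import *
o=readout.get_obs();print(o['ft_force']@n29)
rows(lidk+n29*.0235,tool(61),1)"
```

```text
clock: 4.85
eef_pos: [0.4368, -0.1163, 0.1175]
tool_rot: [0.774, 0.581, 0.151, 0.201]
ft_force: [0.9, -0.9, -0.7]
grip_width: -0.0002
-1.159697252304819
n 1 shift [-0.0021  0.      0.0058] turn [ 0.0016 -0.0016  0.0019] |v| 0.0062 deg 0.17
```

```bash
python3 -m crank '-0.002 0 0.004 0 0 0 1;0 0 0.003 0 0 0 1'
python3 -m crank '0 0 0.002 0 0 0 1'
python3 -m crank '0 0 0.0015 0 0 0 1'
python3 -c "
from plan import *
o=readout.get_obs();print(o['ft_force']@n29)
rows(lidk+n29*.0235,tool(61),1)"
```

```text
clock: 5.02
eef_pos: [0.4401, -0.1183, 0.1109]
tool_rot: [0.773, 0.582, 0.151, 0.2]
ft_force: [-2.7, -1.5, 2.2]
grip_width: -0.0001
clock: 5.1
eef_pos: [0.4412, -0.1186, 0.109]
tool_rot: [0.773, 0.582, 0.151, 0.201]
ft_force: [-14.3, 3.9, 22.3]
grip_width: -0.0002
clock: 5.18
eef_pos: [0.4415, -0.1187, 0.1084]
tool_rot: [0.773, 0.582, 0.151, 0.201]
ft_force: [-32.5, 9.2, 47.3]
grip_width: -0.0005
57.79453633949239
n 1 shift [-0.0011 -0.     -0.0046] turn [ 0.0019 -0.0016  0.0048] |v| 0.0047 deg 0.31
```

```bash
python3 -m crank '0 0 -0.012 0 0 0 1;0 0 -0.02 0 0 0 1;0 0 -0.03 0 0 0 0;0 0 -0.03 0 0 0 0;0 0 0 0 0 0 0;0 0 0 0 0 0 0'
cat >> plan.py <<'E'
hinge=lip+.2148*X-.037*Z
def lipat(th): # th rad
    a=th+np.arctan2(.037,.2148);return hinge+.218*(-np.cos(a)*X+np.sin(a)*Z)
E
python3 -c "
from plan import *
o,c=snap('wrist','w5.png')
for th in(0,.085):
  L=lipat(th);print(proj(c,np.array([L+.045*Y,L,L-.045*Y]),True))
t=tool(40);rows(lipat(.085)-t.apply([0,0,.06]),t,6)
"
```

```text
clock: 5.68
eef_pos: [0.3971, -0.1047, 0.1922]
tool_rot: [0.772, 0.583, 0.152, 0.201]
ft_force: [-0.2, 0.7, -0.3]
grip_width: 0.0423
[[496.5155  96.8457]
 [491.8648 176.2449]
 [482.877  251.7738]]
[[527.5756  98.7991]
 [521.927  181.5721]
 [510.8533 259.8795]]
n 6 shift [0.0095 0.0145 0.002 ] turn [-0.0606 -0.0008  0.0009] |v| 0.0175 deg 3.47
```

View pics/w5.png

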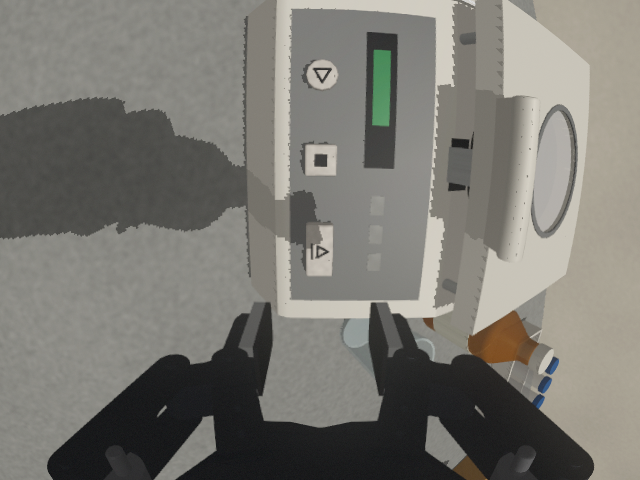

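The lid has popped. The bar runs from about (527,97) to (512,261), as predicted for 0.085 rad, and all keys are out. Next is the pre-grasp.

```bash
python3 -m crank '0.0095 0.0145 0.002 -0.0606 -0.0008 0.0009 0;0.0095 0.0145 0.002 -0.0606 -0.0008 0.0009 0;0.0095 0.0145 0.002 -0.0606 -0.0008 0.0009 0;0.0095 0.0145 0.002 -0.0606 -0.0008 0.0009 0;0.0095 0.0145 0.002 -0.0606 -0.0008 0.0009 0;0.0095 0.0145 0.002 -0.0606 -0.0008 0.0009 0;0 0 0 0 0 0 0;0 0 0 0 0 0 0'
python3 -c "
from plan import *
o=readout.get_obs();print(o['joint_vel'],o['joint_pos'])
t=tool(40);rows(lipat(.085)-t.apply([0,0,.06]),t,1);rows(lipat(.085)-t.apply([0,0,.035]),t,2)
"
```

```text
clock: 6.4
eef_pos: [0.4876, -0.0692, 0.2271]
tool_rot: [0.725, 0.543, 0.253, 0.339]
ft_force: [-1.1, 0.6, -0.1]
grip_width: 0.0425
[ 0.0148  0.0338 -0.0143 -0.0372 -0.0007  0.0008] [-0.0259 -0.2139 -0.9105  0.0188 -0.1988  1.7391]
n 1 shift [-0.0019  0.0061 -0.0066] turn [-0.0003  0.0016  0.0004] |v| 0.0092 deg 0.09
n 2 shift [-0.0009  0.003   0.0092] turn [-0.0001  0.0008  0.0002] |v| 0.0097 deg 0.05
```

```bash
python3 -m crank '-0.0009 0.004 0.009 0 0 0 0;-0.0009 0.003 0.009 0 0 0 0;0 0 0 0 0 0 0'
python3 -c "
from plan import *
t=tool(40);rows(lipat(.085)-t.apply([0,0,.009]),t,1)
o,c=snap('wrist','w6.png')
L=lipat(.085);print(proj(c,np.array([L+.045*Y,L,L-.045*Y]),True),o['ft_force'])
"
```

```text
clock: 6.65
eef_pos: [0.5029, -0.0765, 0.2163]
tool_rot: [0.727, 0.545, 0.249, 0.335]
ft_force: [-0.2, -0.1, 0.2]
grip_width: 0.0426
n 1 shift [0.0008 0.0039 0.0246] turn [-0.0112  0.0022  0.0024] |v| 0.0249 deg 0.67
[[329.2024 206.0994]
 [328.2113 298.8075]
 [327.1577 372.9214]] [-0.1744 -0.1288  0.232 ]
```

View pics/w6.png

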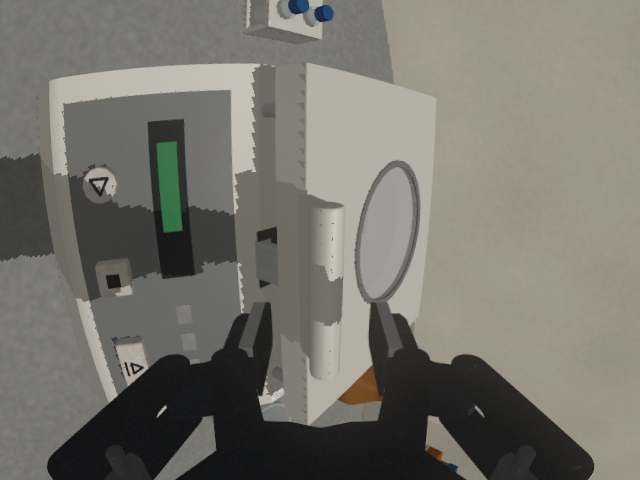

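The bar, from (327,207) to (327,378), lies between the open jaws and matches the prediction. I'll advance and close.

```bash
python3 -m crank '0.0004 0.003 0.009 -0.008 0 0 0;0.0004 0.001 0.009 -0.003 0 0 0;0 0 0.005 0 0 0 0;0 0 0 0 0 0 0'
python3 -c "
from plan import *
t=tool(40);rows(lipat(.085)-t.apply([0,0,.009]),t,1)
print(readout.get_obs()['ft_force'])"
```

```text
clock: 7.03
eef_pos: [0.5201, -0.0829, 0.202]
tool_rot: [0.727, 0.544, 0.249, 0.337]
ft_force: [0.6, 0.5, 0.3]
grip_width: 0.0425
n 1 shift [0.0021 0.0028 0.0014] turn [-0.0071  0.0051  0.0014] |v| 0.0038 deg 0.5
[0.6135 0.4607 0.3387]
```

```bash
python3 -m crank '0.001 0.0028 0.0014 -0.005 0.003 0.001 0.6;0 0 0 0 0 0 0.7;0 0 0 0 0 0 1;0 0 0 0 0 0 1;0 0 0 0 0 0 1'
python3 -c "
from plan import *
o=readout.get_obs();print(o['joint_vel'])
t=tool(40);rows(lipat(.085)-t.apply([0,0,.009]),t,1)
b=o['eef_pos']+R.from_quat(o['tool_rot']).apply([0,0,.009]);d=b-hinge;print('lid est',np.degrees(np.arctan2(d[2],-d@X))-9.77,np.hypot(d[2],d@X),d@Y)"
```

```text
clock: 7.45
eef_pos: [0.522, -0.0829, 0.2028]
tool_rot: [0.726, 0.544, 0.251, 0.337]
ft_force: [3.9, -1.1, -3.8]
grip_width: 0.0137
[-0.0014 -0.004   0.0023  0.0034 -0.0009 -0.001 ]
n 1 shift [0.0016 0.001  0.0005] turn [-0.0045  0.0024 -0.0003] |v| 0.002 deg 0.29
lid est 4.680444149190576 0.21893354168320484 -0.0016506516223255352
```

```bash
cat >> plan.py <<'E'
def est():
    o=readout.get_obs();r=R.from_quat(o['tool_rot']);b=o['eef_pos']+r.apply([0,0,.009]);d=b-hinge;z=r.as_matrix()[:,2]
    th=np.degrees(np.arctan2(d[2],-d@X))-9.77
    print('lid',th.round(2),'rad',np.hypot(d[2],d@X).round(4),'y',(d@Y).round(4),'pitch',np.degrees(np.arctan2(-z[2],z@X)).round(1),'F',o['ft_force'],'w',o['grip_width'].round(4),'q',o['joint_pos']);return th
def to(th,pitch,n):
    t=tool(pitch);rows(lipat(np.radians(th))-t.apply([0,0,.009])-.0016*Y,t,n)
E
python3 -c "
from plan import *
th=est();to(16,40+11,4);to(60,95,20)"
```

```text
Traceback (most recent call last):
  File "plan.py", line 19, in est
    print('lid',th.round(2),'rad',np.hypot(d[2],d@X).round(4),'y',(d@Y).round(4),'pitch',np.degrees(np.arctan2(-z[2],z@X)).round(1),'F',o['ft_force'],'w',o['grip_width'].round(4),'q',o['joint_pos']);return th
                                                                                                                                                          ^^^^^^^^^^^^^^^^^^^^^
AttributeError: 'float' object has no attribute 'round'
```

```bash
sed -i "s/o\['grip_width'\].round(4)/o['grip_width']/" plan.py
python3 -c "
from plan import *
th=est();to(16,40+11,4);to(60,95,20)"
```

```text
lid 4.68 rad 0.2189 y -0.0017 pitch 40.3 F [ 3.8517 -1.1058 -3.7651] w 0.013713163887719433 q [-0.0668 -0.0795 -0.89   -0.0958 -0.1681  1.7133]
n 4 shift [ 0.      0.0104 -0.0042] turn [ 0.0469  0.0006 -0.0001] |v| 0.0112 deg 2.69
n 20 shift [-0.      0.0101 -0.0043] turn [ 0.0478  0.0001 -0.0001] |v| 0.0109 deg 2.74
```

```bash
python3 -m crank '0 0.0104 -0.0042 0.047 0 0 1;0 0.0104 -0.0042 0.047 0 0 1;0 0.0104 -0.0042 0.047 0 0 1;0 0.0104 -0.0042 0.047 0 0 1;0 0 0 0 0 0 1'
python3 -c "
from plan import *
th=est();to(60,95,16)"
```

```text
clock: 7.87
eef_pos: [0.5362, -0.0873, 0.2423]
tool_rot: [0.757, 0.566, 0.195, 0.262]
ft_force: [4.1, -0.4, -6.4]
grip_width: 0.0134
lid 15.32 rad 0.2192 y -0.0018 pitch 51.9 F [ 4.1477 -0.3787 -6.3794] w 0.013388861872022194 q [-0.1006 -0.0785 -0.5892  0.404  -0.1156  1.7166]
n 16 shift [ 0.      0.0101 -0.0044] turn [ 0.047   0.0001 -0.0001] |v| 0.011 deg 2.69
```

```bash
python3 -m crank '0 0.0101 -0.0044 0.047 0 0 1;0 0.0101 -0.0044 0.047 0 0 1;0 0.0101 -0.0044 0.047 0 0 1;0 0.0101 -0.0044 0.047 0 0 1;0 0.0101 -0.0044 0.047 0 0 1;0 0.0101 -0.0044 0.047 0 0 1;0 0 0 0 0 0 1'
python3 -c "
from plan import *
th=est();to(60,95,10);snap('wrist','w7.png')"
```

```text
clock: 8.45
eef_pos: [0.5692, -0.0973, 0.2928]
tool_rot: [0.787, 0.589, 0.108, 0.146]
ft_force: [-2.5, 1.0, 0.1]
grip_width: 0.0133
lid 30.73 rad 0.2188 y -0.0022 pitch 69.1 F [-2.4644  0.9848  0.0807] w 0.013298567537239679 q [-0.143   0.1141 -0.1002  0.9954 -0.0531  1.7041]
n 10 shift [ 0.0001  0.0105 -0.0047] turn [ 0.0452  0.0003 -0.0001] |v| 0.0115 deg 2.59
```

View pics/w7.png

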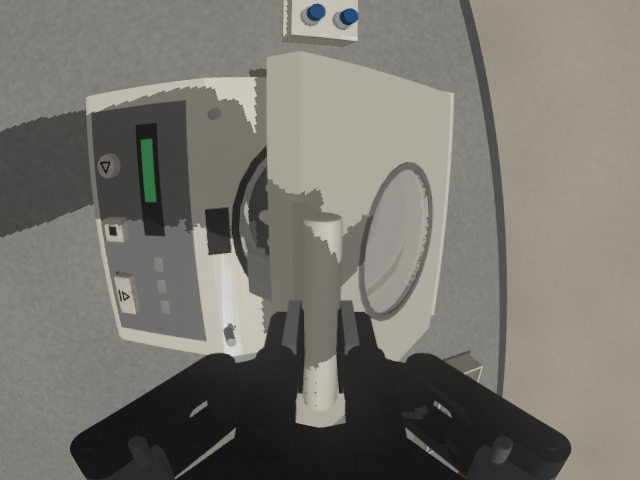

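The lid is about half open, with the bar firmly between the pads at (322,215)–(320,410) and the rotor cavity showing. I'll carry on.

```bash
python3 -m crank '0 0.0105 -0.0047 0.045 0 0 1;0 0.0105 -0.0047 0.045 0 0 1;0 0.0105 -0.0047 0.045 0 0 1;0 0.0105 -0.0047 0.045 0 0 1;0 0.0105 -0.0047 0.045 0 0 1;0 0.0105 -0.0047 0.045 0 0 1;0 0 0 0 0 0 1'
python3 -c "
from plan import *
th=est();to(60,95,5)"
```

```text
clock: 9.08
eef_pos: [0.6079, -0.1091, 0.3284]
tool_rot: [0.8, 0.599, 0.017, 0.027]
ft_force: [-2.8, 0.8, 2.0]
grip_width: 0.0133
lid 44.27 rad 0.2188 y -0.0026 pitch 86.4 F [-2.8423  0.8125  1.9563] w 0.013274393506156607 q [-0.1721  0.4238  0.4678  1.5527 -0.0117  1.6829]
n 5 shift [ 0.0002  0.0109 -0.0055] turn [ 0.0301  0.0009 -0.    ] |v| 0.0122 deg 1.72
```

```bash
python3 -m crank '0 0.0109 -0.0055 0.03 0 0 1;0 0.0109 -0.0055 0.03 0 0 1;0 0.0109 -0.0055 0.03 0 0 1;0 0.0109 -0.0055 0.03 0 0 1;0 0.0109 -0.0055 0.03 0 0 1;0 0 0 0 0 0 1;0 0 0 0 0 0 1'
python3 -c "
from plan import *
th=est();to(60,97,2)"
```

```text
clock: 9.67
eef_pos: [0.6484, -0.1214, 0.3522]
tool_rot: [0.799, 0.598, -0.041, -0.047]
ft_force: [-3.7, -0.1, 4.4]
grip_width: 0.0131
lid 56.61 rad 0.2193 y -0.0031 pitch 97.2 F [-3.7246 -0.0739  4.4414] w 0.01308812974855559 q [-0.1868  0.7697  1.1207  2.0469  0.0039  1.6687]
n 2 shift [ 0.0007  0.006  -0.0026] turn [-0.0014  0.0041 -0.0004] |v| 0.0065 deg 0.25
```

```bash
python3 -c "
from plan import *
to(59.8,92,4)"
```

```text
n 4 shift [ 0.0003  0.0027 -0.0011] turn [-0.0225  0.0021 -0.0001] |v| 0.0029 deg 1.3
```

```bash
python3 -m crank '0.0003 0.0027 -0.0011 -0.0225 0.002 0 1;0.0003 0.0027 -0.0011 -0.0225 0.002 0 1;0.0003 0.0027 -0.0011 -0.0225 0.002 0 1;0.0003 0.0027 -0.0011 -0.0225 0.002 0 1;0 0 0 0 0 0 1'
python3 -c "
from plan import *
est();to(60,92,2)"
```

```text
clock: 10.08
eef_pos: [0.6541, -0.1232, 0.3559]
tool_rot: [0.8, 0.599, -0.014, -0.016]
ft_force: [-1.5, 0.5, -1.0]
grip_width: 0.0135
lid 58.59 rad 0.2201 y -0.0032 pitch 92.4 F [-1.5253  0.461  -0.9971] w 0.013542555294566844 q [-0.1861  0.6769  0.9631  1.8999 -0.0001  1.6705]
n 2 shift [ 0.0008  0.0029 -0.0001] turn [-0.0038  0.0022 -0.0006] |v| 0.003 deg 0.25
```

```bash
python3 -m crank '0 0.0035 0 0 0 0 1;0 0.0035 0 0 0 0 1;0 0 0 0 0 0 1;0 0 0 0 0 0 1;0 0 0 0 0 0 1'
python3 -c "
from plan import *
a=est();snap('scene','s8.png');snap('top','t8.png')
for i in range(6): viewer.camera('top')
print(readout.get_obs()['joint_vel']);a=est()
c=viewer.calibration('scene')
for th in(55,60,65):
  L=lipat(np.radians(th));print(th,proj(c,np.array([L+.045*Y,L-.045*Y])).round(1).tolist())
"
```

```text
clock: 10.5
eef_pos: [0.6579, -0.1243, 0.3574]
tool_rot: [0.8, 0.599, -0.016, -0.017]
ft_force: [-3.3, 0.0, 4.4]
grip_width: 0.0133
lid 59.68 rad 0.2201 y -0.0032 pitch 92.7 F [-3.2974  0.0414  4.4324] w 0.013307734345406639 q [-0.1865  0.699   1.0076  1.9268 -0.0006  1.6701]
[-0.0016  0.0004  0.0005 -0.0029  0.0005 -0.    ]
lid 59.67 rad 0.22 y -0.0032 pitch 92.7 F [-2.8253  0.8123  4.1831] w 0.013459550905137299 q [-0.1865  0.6987  1.007   1.9264 -0.0005  1.67  ]
55 [[291.2, 188.2], [232.5, 208.1]]
60 [[296.5, 191.5], [236.8, 212.0]]
65 [[302.2, 196.1], [241.5, 217.2]]
```

View pics/s8.png

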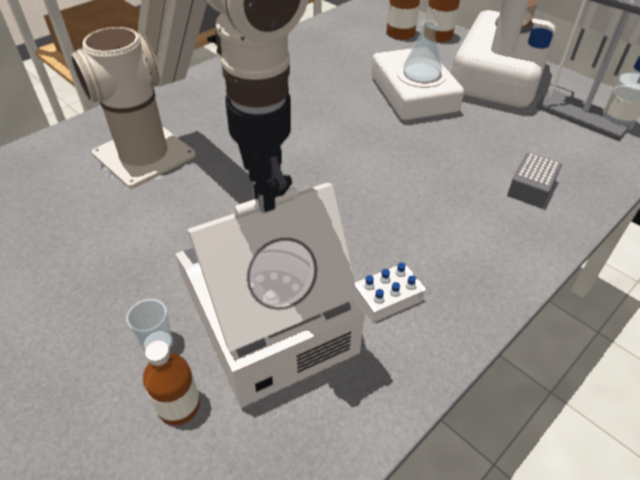

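View pics/t8.png

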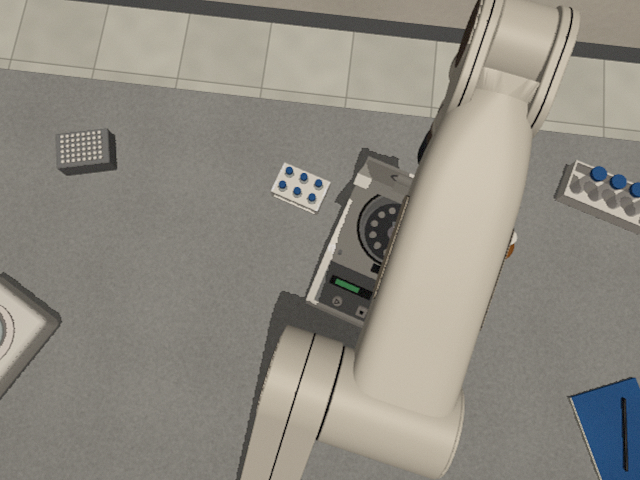

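The lip's left end at (238,212) in the scene view matches the 60° prediction. The bottle, beaker and rack are where they were in the first pictures, and the arm is at rest.

```bash
python3 -c "
from workcell import order;print(order.job_done())"
```

```text
the job is handed in; nothing more can be done
None
```

I pressed STOP and then LID fully in and let each come back up. The lid popped, and I raised it by the lip and handed the job in with the gripper holding it at about 60°.

- **Lid angle:** the arm pose gave 59.7°, steady over eight camera calls (0.4 s), and the lip's position in the scene picture agreed with 60°.
- **Keys:** both went from light spring force to a hard stop, and later pictures showed all three keys up. START was never touched.
- **Bystanders:** the rack, bottle and beaker looked unmoved in the scene picture. In the last top picture the arm hid the beaker and most of the bottle.

**Disagreements:**
- STOP was pressed harder than needed: the wrist force reached about 105 N, under the 120 N limit. LID reached about 58 N. Both were pressed with the fingertips.
- The keys were about 5–6 mm nearer the tool than my camera fit said.
- The grip read 13.3 mm on the 16 mm bar, but stayed steady through the whole lift.

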